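# Check the wood-chunk bin by its lever

### The job

Let me see how much wood is left in the green-lidded bin: with the fingertips, press its green lever all the way down so that the lid stands wide open, keep it open for two seconds, then let the lever rise slowly so that the lid comes down softly and shuts fully without slamming. Work only through the lever, never touching the lid itself, and leave the black-lidded bin, the drawer and all the loose things where they are.

Things in the scene. Friction and masses are not known exactly. Their poses are not given: they have to be found in the camera images.
- green_bin: stainless bin, 160 (its x) x 170 (its y) x 148 mm high, with a green lid and green lever pad, wood chunks inside, fixed to the shelf; origin: centre of its underside; its lever points along its own -x, towards the robot (yawed up to 0.45 rad). It can stand on the left or the right
- green_pad (a point): middle of the top face of the green lever pad (36 mm long, 40 mm wide, 8 mm thick, on a 16 mm wide blade), 85 mm out from the front wall of the bin, 85 mm above the shelf at rest, 33 mm lower when fully pressed. The lever's pivot lies on the front wall, 85 mm from this point and level with it at rest. Free space below the pad; the bin with its lid shut is 162 mm high
- green_lever (a joint): angle of the green lever: 0 at rest (pad level), grows as it is pressed down, stop at 0.40 rad (pad then sloping down away from the bin). The weight of the lid pushes it back up: some 5 to 9 N at the pad as the lid starts to rise, 2 to 4 N near the stop; let go, the lever flies up and the lid slams
- green_lid (a joint): angle of the green lid, hinged along the bin's far top edge: 0 shut, 1.12 rad wide open; geared to the lever, turning 2.8 times as far. The lid's near edge is 160 mm from the hinge
- green_lid_edge (a point): middle of the near (lever-side) top edge of the green lid panel, which measures 168 x 178 x 12 mm; 158 mm above the shelf when shut
- black_bin: stainless bin, 160 (its x) x 170 (its y) x 148 mm high, the same but with a black lid and black lever, empty, fixed to the shelf; origin: centre of its underside; its lever points along its own -x, towards the robot (yawed up to 0.45 rad). It can stand on the left or the right
- black_lid (a joint): angle of the black lid, 0 shut, 1.12 wide open; to be left shut
- salt_cellar: closed ceramic salt cellar, white with blue cover, 82 mm across, 77 mm high, loose; origin: centre of its underside
- spatula: steel spatula, 320 mm long, lying loose along its x on the left of the shelf; origin under its middle
- rub_jar: closed glass jar, 60 mm across, 100 mm high, loose, behind the salt cellar; origin: centre of its underside
- drawer (a joint): travel of the stainless drawer, 280 x 236 mm, in its fixed housing (320 x 240 x 90 mm) on the far right of the shelf, in m: 0 as it stands, half open towards the robot; grows as it is pulled out
- skewer1: flat aluminium skewer, 206 mm, loose in the drawer; origin under its middle
- skewer2: second flat aluminium skewer, as the first
- probe: meat thermometer probe, 44 mm dial with a 110 mm stem, loose in the drawer; origin under the dial
- red_lid: red plastic lid, 84 mm disc 14 mm high, loose in the drawer; origin: centre of its underside

How it is judged:
By the outcome, as a careful person would: the job done as asked, in the order asked, and still so for the second after the job is handed in, with the robot touching nothing.
It also fails if it takes over 45 s, if anything falls off the work surface, if the arm or the gripper's body presses on something with over 40 N, if the wrist force passes 120 N, or if a joint passes its speed limit or range.

### The arm

A 7-joint arm with a two-finger parallel gripper is mounted at the origin on the work surface. World frame = base frame: x ahead of the robot, y to its left, z up, the work surface at z = 0. Lengths are in m, angles in rad, forces in N, time in s.
With the tool pointing down it reaches from about 0.35 to 0.9 m from the base axis. Payload 19.9 kg.
Tool frame: the origin (TCP) lies between the finger pads; the fingertips stand 19 mm ahead of it and the grasp point (between the pads) is the TCP; z points along the fingers, y is the line along which they close (so a half turn about z gives the same grasp; the last joint's range is limited). The gripper opens to 94 mm and grips with 3 to 60 N. Pads are 16 mm wide; open, the fingers measure 119 mm over their backs; the gripper's body (75 mm by 177 mm) begins 78 mm behind the grasp point.
Start: joints at [-1.246, 0.417, -0.01, 1.614, 0.005, 1.111, -0.053], TCP at [0.224, 0.583, 0.194] pointing down, gripper open.
Joint ranges: [-2.81, 2.81], [-0.39, 2.02], [-1.27, 1.25], [0.06, 2.57], [-1.19, 4.33], [0.19, 2], [-2.82, 2.82]. Speed limits (rad/s): [1.89, 1.89, 2.39, 2.39, 3.01, 3.01, 3.01].

### API

Orientations are given as a 3x3 rotation matrix whose columns are the frame's x, y, z axes.
In Python, from rig import robot gives the robot as it stands. Calls block until the motion is done:
- robot.move_ptp(position, orientation): joint-space move of the TCP to a pose.
- robot.move_linear(position, velocity=0.15, frame=None, threshold=None): straight line of the TCP; frame=None keeps the orientation; velocity is the mean speed in m/s. With threshold (N) it stops when the force on the tool has changed by that much, and returns True; else False.
- robot.goto_joints(angles): joint-space move.
- robot.gripper_to(opening): finger opening in m; the grip force is fixed at half the most; returns when the fingers have stopped.
- robot.pause(seconds).
- robot.ik(position, orientation): joint angles nearest the present ones, or None.
- robot.get_state(): the state.
- robot.grab_frame(name): name is "scene" or "top" or "wrist"; returns the picture (480x640x3 uint8, red, green, blue); there is no depth.
- robot.camera_info(name): a dict with "fx", "fy", "cx", "cy" (pixels), "rvec" (rotation vector, rad) and "tvec" (3), from world to camera coordinates, as OpenCV has them. Camera axes: x right, y down, z forward; pixel columns grow to the right and rows downward; lengths in m; the calibration is good to about 2 mm. A picture is of the moment at which its call begins: read the wrist's pose just before it. camera_info takes no time and is no camera call; for the wrist camera it gives the pose at the moment of the call.
A pose or a line that the arm cannot do raises robot.PlanningError and nothing moves.
- robot.sign_off(): hands the job in; it is judged then, once.
The state is a dict: "time": time; "qpos": joint angles; "joint_vel": joint speeds; "effort": joint torques, N m; "ee_pos": TCP position; "tool_rot": TCP orientation; "force": force on the tool from outside, world axes, zero at the start; "moment": the same for the moment, N m; "opening": finger opening in m; "grasp_force": force on a finger pad.
Only numpy, scipy, OpenCV 4.12 (cv2) and the standard library are available. Lean on these libraries where they do the work, as an engineer would, in place of code of your own. Each camera call takes 0.05 s, during which the arm holds its last target. There are 200 camera calls.

## Working session

There is one attempt and no reset: what is moved stays moved. The work goes in short steps, each a Python script; the robot and the scene stay as the last script left them, time stands still between calls to the robot, and variables do not carry over. Pictures are saved under pics/ and viewed, at most 10 in all, crops included, and the job is handed in when it is done.

```bash
mkdir -p pics; ls
python3 - <<'E'
from rig import robot
import cv2
for n in("scene","top"):
    cv2.imwrite(f"pics/{n}0.png",robot.grab_frame(n)[:,:,::-1]); print(n,robot.camera_info(n))
s=robot.get_state();print(s["time"],s["ee_pos"],s["tool_rot"],s["force"])
E
```

```text
pics
scene {'fx': 450.21716183528406, 'fy': 450.21716183528406, 'cx': 308.1079271050953, 'cy': 235.33739326139042, 'rvec': array([ 1.81263245,  1.77296231, -0.68240509]), 'tvec': array([ 0.05242271, -0.36117053,  1.97255853])}
top {'fx': 458.5645919622684, 'fy': 458.5645919622684, 'cx': 318.2262223052404, 'cy': 241.55516877509504, 'rvec': array([ 2.17908588, -2.18230168,  0.12390391]), 'tvec': array([-0.08781073,  0.59251717,  1.20236951])}
0.1 [0.22403443 0.58308462 0.19308033] [[-9.33471788e-01  3.58650676e-01 -3.35815258e-04]
 [ 3.58650826e-01  9.33471177e-01 -1.07089140e-03]
 [-7.06020616e-05 -1.12008733e-03 -9.99999370e-01]] [0.07826954 0.61188021 0.26969644]
```

View pics/scene0.png

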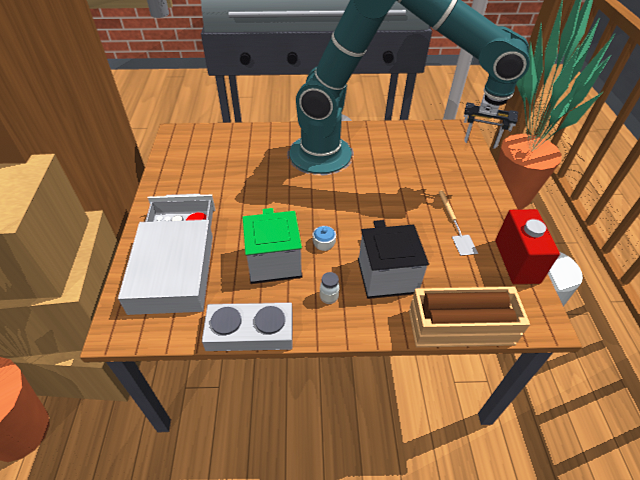

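View pics/top0.png

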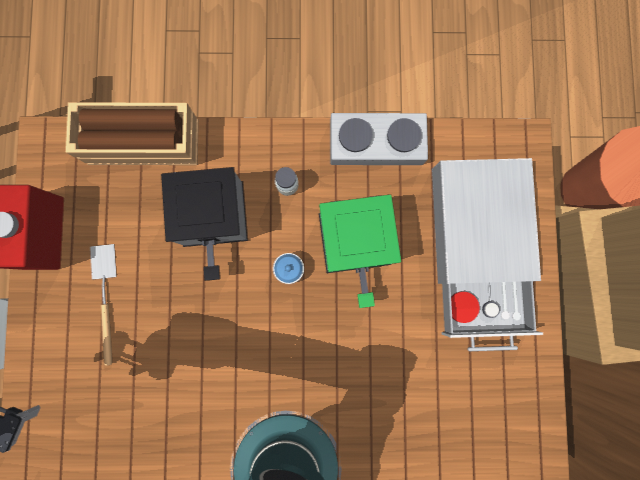

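Top view: the green bin is on the right, with its lid at about (360,233) and its pad at (366,300). The salt cellar is at (289,268) and the black bin is on the left. The path to the pad is clear from above.

```bash
cat > h.py <<'E'
import numpy as np, cv2
from rig import robot
def blobs(img):
    h=cv2.cvtColor(img,cv2.COLOR_RGB2HSV)
    m=cv2.inRange(h,(50,120,60),(75,255,255))
    cs,_=cv2.findContours(m,cv2.RETR_EXTERNAL,cv2.CHAIN_APPROX_NONE)
    return sorted([c for c in cs if cv2.contourArea(c)>25],key=cv2.contourArea)[::-1]
def ray(ci,uv,z):
    R=cv2.Rodrigues(ci["rvec"])[0]; c=-R.T@np.ravel(ci["tvec"])
    d=R.T@np.array([(uv[0]-ci["cx"])/ci["fx"],(uv[1]-ci["cy"])/ci["fy"],1])
    return c+d*(z-c[2])/d[2]
E
python3 - <<'E'
from h import *
for n in("top","scene"):
    ci=robot.camera_info(n)
    for c in blobs(robot.grab_frame(n))[:4]:
        r=cv2.minAreaRect(c); z=.158 if cv2.contourArea(c)>1000 else .085
        b=np.array([ray(ci,p,z)[:2] for p in cv2.boxPoints(r)])
        print(n,r,cv2.contourArea(c),ray(ci,r[0],z).round(4)); print(b.round(4).tolist(),np.linalg.norm(np.diff(b,axis=0),axis=1))
E
```

```text
top ((359.7596130371094, 232.75730895996094), (69.41180419921875, 73.3742904663086), 82.14668273925781) 4869.5 [ 0.6013 -0.1866  0.158 ]
[[0.6729, -0.0877], [0.6978, -0.2648], [0.5303, -0.2846], [0.5066, -0.1099]] [0.17881186 0.16867809 0.17630049]
top ((365.65386962890625, 299.7308044433594), (13.271716117858887, 15.00820255279541), 82.87498474121094) 175.0 [ 0.4387 -0.2077  0.085 ]
[[0.453, -0.1868], [0.4576, -0.2248], [0.4244, -0.2285], [0.4198, -0.1907]] [0.03824144 0.03340296 0.03813933]
scene ((270.6656799316406, 229.76934814453125), (43.862831115722656, 56.54789733886719), 83.41805267333984) 2087.0 [ 0.5995 -0.1855  0.158 ]
[[0.5124, -0.291], [0.4858, -0.1027], [0.6802, -0.0877], [0.7022, -0.2605]] [0.19022574 0.19495988 0.1741423 ]
```

```bash
cat >> h.py <<'E'
PAD=np.array([.4387,-.2077,.085]); YAW=.127
def pose(t,gap=0,s=-1):
    bx=np.array([np.cos(YAW),np.sin(YAW),0]); ez=np.array([0,0,1.])
    u=-np.cos(t)*bx-np.sin(t)*ez; n=-np.sin(t)*bx+np.cos(t)*ez
    x=-s*u; z=-n; return PAD+.085*bx+.085*u+n*(.019+gap), np.column_stack([x,np.cross(z,x),z])
E
python3 - <<'E'
from h import *
s=robot.get_state()
robot.gripper_to(0)
p=s["ee_pos"]; robot.move_linear([p[0],p[1],.34],velocity=.2)
for sg in(-1,1): print(sg,[robot.ik(*pose(t,.1,sg)) for t in(0,.4)])
robot.move_ptp(*pose(0,.12))
ci=robot.camera_info("wrist");im=robot.grab_frame("wrist")
cv2.imwrite("pics/w1.png",im[:,:,::-1])
for c in blobs(im)[:4]:
    r=cv2.minAreaRect(c);print(r,cv2.contourArea(c),[ray(ci,p,.085).round(4) for p in [r[0],*cv2.boxPoints(r)]])
s=robot.get_state();print(s["time"],s["ee_pos"],s["opening"],s["force"])
E
```

```text
-1 [array([-0.64451332,  0.34018261,  1.23854064,  1.96595234, -0.36389966,
        1.08903949,  2.44787134]), array([-0.43649858, -0.06452163,  1.05268705,  2.32235115, -0.39019542,
        0.5887653 ,  2.618925  ])]
1 [array([-0.5055898 ,  0.24762676,  1.02667031,  1.96367977, -0.24269164,
        1.0605512 , -0.81620602]), array([-0.25849086, -0.04341849,  0.88078992,  2.3197546 , -0.43069306,
        0.59533658, -0.48910089])]
((323.5, 223.5), (43.0, 47.0), 90.0) 1971.5 [array([ 0.4373, -0.2076,  0.085 ]), array([ 0.4224, -0.2284,  0.085 ]), array([ 0.4176, -0.1913,  0.085 ]), array([ 0.4526, -0.1863,  0.085 ]), array([ 0.4575, -0.2243,  0.085 ])]
((321.5, 438.5), (51.0, 13.0), 90.0) 466.5 [array([ 0.638 , -0.1834,  0.085 ]), array([ 0.612 , -0.1927,  0.085 ]), array([ 0.6105, -0.181 ,  0.085 ]), array([ 0.665 , -0.1738,  0.085 ]), array([ 0.6665, -0.1859,  0.085 ])]
5.4583 [ 0.43897484 -0.20728769  0.22397718] 0.00033512550679981286 [ 0.62482224 -0.05341852 -0.51985535]
```

View pics/w1.png

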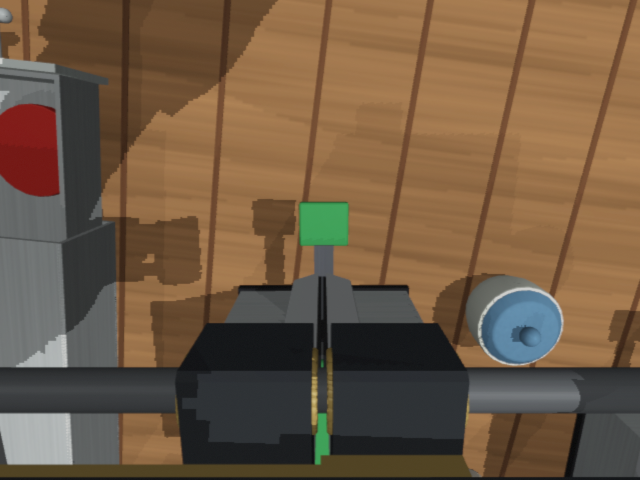

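The wrist view confirms it: the pad is centred at pixel (323,223), about (0.437, -0.208). The fingers are closed, the salt cellar at (515,325) is clear, and nothing is under the path. Next I'll descend to contact.

```bash
sed -i 's/PAD=np.array(\[.4387/PAD=np.array([.438/' h.py
python3 - <<'E'
from h import *
print(robot.get_state()["qpos"])
p,R=pose(0,.02); robot.move_linear(p,velocity=.1,frame=R)
p,R=pose(0,-.004); print(robot.move_linear(p,velocity=.015,frame=R,threshold=2.5))
s=robot.get_state();print(s["time"],s["ee_pos"],s["force"],s["qpos"])
for t in(.1,.2,.3,.4):print(robot.ik(*pose(t)))
E
```

```text
[-0.66122622  0.29203045  1.23447452  1.94130564 -0.30660546  1.1204655
  2.39505707]
False
8.3583 [ 0.43806792 -0.20771912  0.1000589 ] [0.00907673 0.14246527 0.41503777] [-0.44760993  0.47500245  1.02803623  2.06552908 -0.52877046  0.88896178
  2.57768344]
[-0.41940823  0.40780839  1.00570322  2.13802685 -0.58912056  0.78306609
  2.6561637 ]
[-0.34111989  0.34806213  0.93384595  2.20945744 -0.67958706  0.67011862
  2.7693291 ]
[ 0.02789449  0.24890266  0.5342361   2.26991711 -0.6714844   0.50897124
  2.79989401]
[ 0.79636781  0.24089999 -0.26297577  2.31132947 -0.59249646  0.33485462
  2.78509397]
```

Run:
```python
from h import *
p,R=pose(0)
for z in(.098,.096,.094):
    p[2]=z; c=robot.move_linear(p,velocity=.015,threshold=2.5)
    s=robot.get_state();print(c,s["time"],s["ee_pos"],s["force"])
    if c: break
im=robot.grab_frame("scene")
cv2.imwrite("pics/s1.png",cv2.resize(im[170:320,200:400],(800,600))[:,:,::-1])
```

```text
False 8.6417 [ 0.43794754 -0.20770233  0.09791327] [ 0.48190615  0.11532329 -0.38585822]
False 8.925 [ 0.43793583 -0.20774553  0.09592082] [ 0.09220071 -0.19755316 -0.84044458]
False 9.2083 [ 0.43793966 -0.20769425  0.09391326] [ 0.28683741 -0.62269865 -0.17478642]
```

View pics/s1.png

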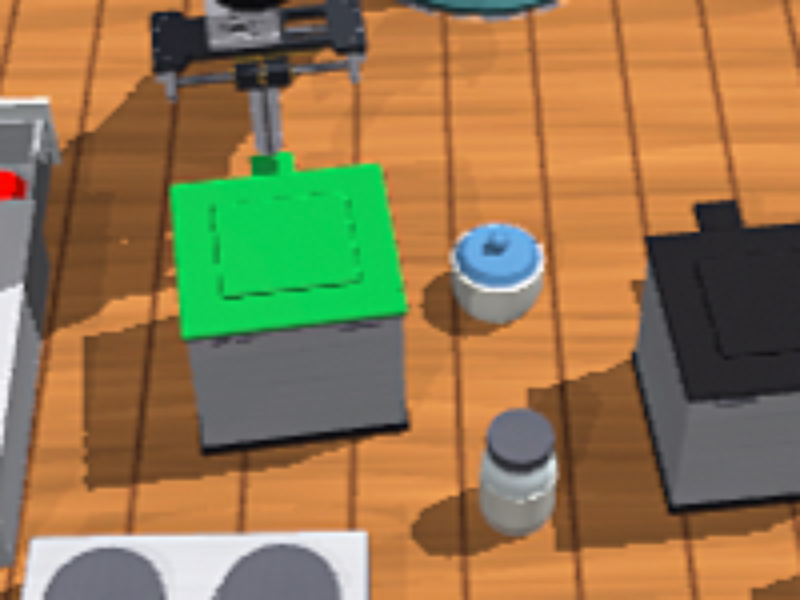

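Run:
```python
from h import *
ci=robot.camera_info("wrist");im=robot.grab_frame("wrist")
cv2.imwrite("pics/w2.png",im[:,:,::-1])
R=cv2.Rodrigues(ci["rvec"])[0];print(-R.T@np.ravel(ci["tvec"]))
e=robot.get_state()["ee_pos"]
for q in(e,e-[0,0,.019],[.438,-.2077,.085]):print(cv2.projectPoints(np.array([q]),ci["rvec"],ci["tvec"],np.array([[ci["fx"],0,ci["cx"]],[0,ci["fy"],ci["cy"]],[0,0,1]]),None)[0].ravel())
for c in blobs(im)[:4]: print(cv2.boundingRect(c))
ci=robot.camera_info("scene")
for q in(e,e-[0,0,.019],[.438,-.2077,.085]):print((cv2.projectPoints(np.array([q]),ci["rvec"],ci["tvec"],np.array([[ci["fx"],0,ci["cx"]],[0,ci["fy"],ci["cy"]],[0,0,1]]),None)[0].ravel()-[200,170])*4)
```

```text
[ 0.36827409 -0.21780312  0.28535271]
[324.55388089 285.62498195]
[324.35563661 273.11803595]
[324.48125854 279.4085122 ]
(286, 243, 79, 68)
[268.63800622 155.13447562]
[270.11639646 170.17001612]
[269.35521491 162.28285779]
```

View pics/w2.png

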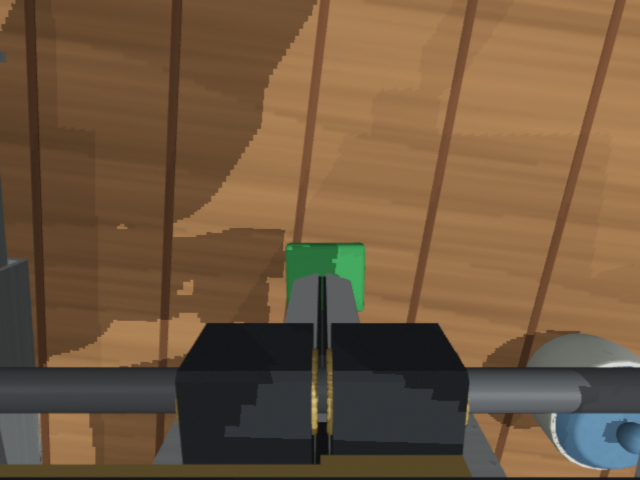

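The lid is still shut, and the tip at wrist pixel (323,276) is over the middle of the pad. In both views it sits higher than 19 mm ahead of the TCP, so there is no contact yet. I'll keep descending until it touches.

Run:
```python
from h import *
p,R=pose(0); p[2]=.075
c=robot.move_linear(p,velocity=.012,threshold=3)
s=robot.get_state();print(c,s["time"],s["ee_pos"],s["force"],s["opening"])
im=robot.grab_frame("scene")
for c in blobs(im)[:3]: print(cv2.boundingRect(c))
```

```text
False 11.0417 [ 0.43803557 -0.20773043  0.07505277] [ 0.18572214  0.80419347 -0.17764111] 3.810198895706524e-06
(242, 208, 60, 47)
```

Run:
```python
from h import *
a=cv2.resize(robot.grab_frame("scene")[170:270,200:333],(400,300))
b=cv2.resize(robot.grab_frame("wrist")[120:480,100:580],(400,300))
c=cv2.resize(robot.grab_frame("top")[180:330,300:500],(400,300))
cv2.imwrite("pics/m1.png",np.vstack([np.hstack([a,b]),np.hstack([c,c*0])])[:,:,::-1])
```

```text
(no output)
```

View pics/m1.png

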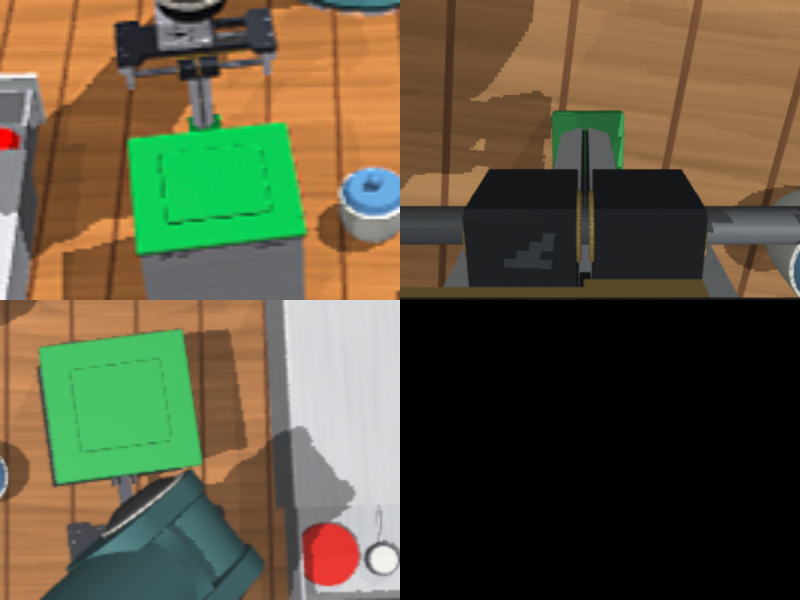

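Run:
```python
from h import *
ci=robot.camera_info("wrist");im=robot.grab_frame("wrist")
print({k:ci[k] for k in("fx","cx","cy")},cv2.Rodrigues(ci["rvec"])[0].round(3).tolist())
for f in("pics/w1.png","pics/w2.png",None):
    i=im if f is None else cv2.imread(f)[:,:,::-1]
    print([(cv2.boundingRect(c)) for c in blobs(np.ascontiguousarray(i))[:3]])
print(robot.get_state()["force"])
K=np.array([[ci["fx"],0,ci["cx"]],[0,ci["fy"],ci["cy"]],[0,0,1]])
e=robot.get_state()["ee_pos"]
for z in(.02,.01,0,-.01,-.019):
  for x in(-.008,.0):print(z,x,cv2.projectPoints(e+[x,0,z],ci["rvec"],ci["tvec"],K,None)[0].ravel())
ci=robot.camera_info("scene");im=robot.grab_frame("scene")
cv2.imwrite("pics/m2.png",cv2.resize(im[185:235,230:300],(800,571),interpolation=cv2.INTER_NEAREST)[:,:,::-1])
```

```text
{'fx': 418.7172581989924, 'cx': 321.78027798139345, 'cy': 239.41260959195313} [[-0.127, 0.992, -0.001], [0.963, 0.123, 0.241], [0.239, 0.03, -0.971]]
[(300, 202, 48, 44), (315, 413, 14, 52)]
[(286, 243, 79, 68)]
[(282, 253, 87, 70)]
[ 0.06865051 -0.30255598 -0.42297275]
0.02 -0.008 [327.19661437 284.25122091]
0.02 0.0 [324.82147089 301.3790215 ]
0.01 -0.008 [326.94173762 276.70103007]
0.01 0.0 [324.68857001 293.04215565]
0 -0.008 [326.71150251 269.88079603]
0 0.0 [324.56839697 285.50370674]
-0.01 -0.008 [326.50250025 263.6895411 ]
-0.01 0.0 [324.45920692 278.65422009]
-0.019 -0.008 [326.33022143 258.58614132]
-0.019 0.0 [324.36913107 273.00376587]
```

View pics/m2.png

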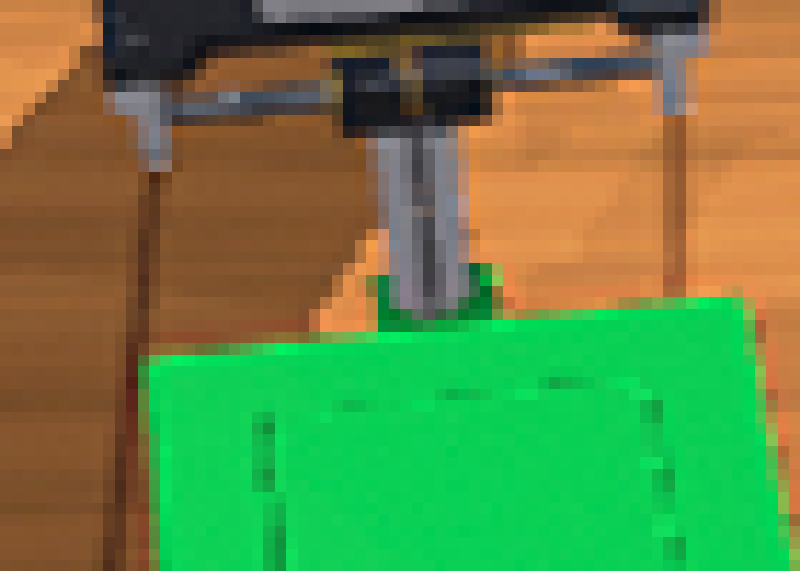

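The pad's width in the wrist image puts it at rest height (z≈0.085). The tip's end, at scene (268,213) and wrist row 276, fits about 10 mm above the TCP. Closed, the fingertips are therefore just about to touch, so I'll continue down guarded.

Run:
```python
from h import *
p,R=pose(0); p[2]=.060
c=robot.move_linear(p,velocity=.012,threshold=3)
s=robot.get_state();print(c,s["time"],s["ee_pos"],s["force"],s["qpos"])
im=robot.grab_frame("wrist")
print([(cv2.boundingRect(c)) for c in blobs(im)[:3]])
```

```text
True 11.7667 [ 0.43806004 -0.20770479  0.07322963] [0.79903043 0.61970231 5.16129787] [-0.40294871  0.51598104  0.97681606  2.0830349  -0.58089666  0.84055984
  2.61822246]
[(282, 254, 87, 70)]
```

Run:
```python
from h import *
p,R=pose(0); print(robot.ik([p[0],p[1],.03],R))
def st(c=None): s=robot.get_state();print(c,s["time"],s["ee_pos"],s["force"])
for z in(.060,.044):
    p[2]=z; robot.move_linear(p,velocity=.03); st()
p[2]=.030; st(robot.move_linear(p,velocity=.01,threshold=9))
im=robot.grab_frame("scene")
cv2.imwrite("pics/s3.png",cv2.resize(im[140:290,190:390],(800,600))[:,:,::-1])
```

```text
[-0.33177143  0.58244037  0.89048853  2.10427049 -0.66695606  0.76322334
  2.68445831]
None 12.4083 [ 0.43836175 -0.20776537  0.06026116] [2.09157685 1.07471079 5.48950527]
None 13.0917 [ 0.43770954 -0.2077148   0.04404743] [-0.2162596  -0.11558226  1.26573663]
True 13.75 [ 0.43857383 -0.2077813   0.03982004] [-1.26934003  2.49078326 13.422949  ]
```

View pics/s3.png

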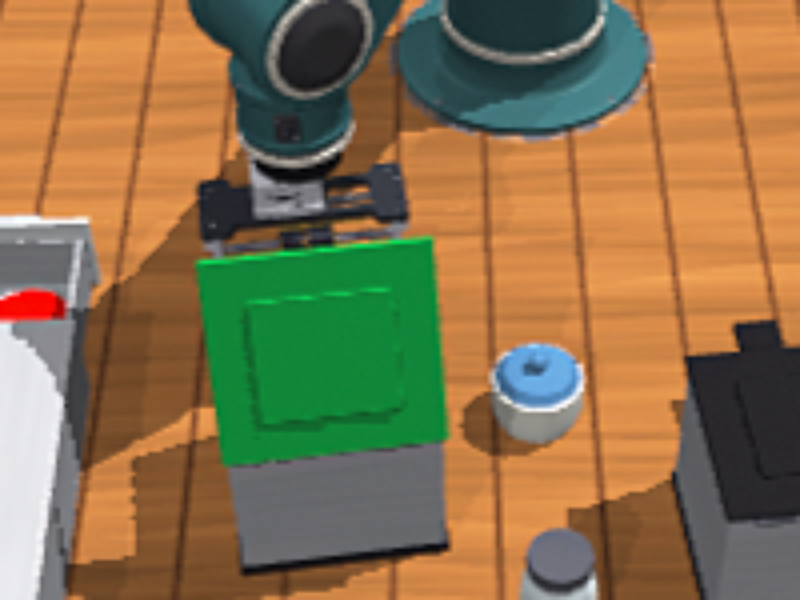

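The lid stands wide open and the lever is at its stop: 33 mm of travel, and the force has jumped to 13 N. Next I'll hold, then release slowly.

Run:
```python
from h import *
p,R=pose(0)
def st(c=None): s=robot.get_state();print(c,s["time"],s["ee_pos"],s["force"])
robot.pause(2.6); st()
for z,v in((.062,.008),(.070,.005),(.076,.003)):
    p[2]=z; robot.move_linear(p,velocity=v); st()
p[2]=.085; robot.move_linear(p,velocity=.02)
p[2]=.25; robot.move_linear(p,velocity=.12); st()
im=robot.grab_frame("scene")
cv2.imwrite("pics/s4.png",im[:,:,::-1])
```

```text
None 16.4 [ 0.43853746 -0.20778635  0.03990397] [-1.72196084  0.91418226 12.70380337]
None 19.3417 [ 0.43800036 -0.20772756  0.06200908] [-4.71867674 -0.82142722  5.73511922]
None 21.0917 [ 0.43805468 -0.20771463  0.07007058] [-3.64697482 -1.39157893  5.25305885]
None 23.2417 [ 0.43799695 -0.20768582  0.07598315] [-0.22786946 -0.28734059 -0.69175469]
None 25.3667 [ 0.43774763 -0.20762695  0.24952807] [0.81045237 0.80183798 0.04553157]
```

View pics/s4.png

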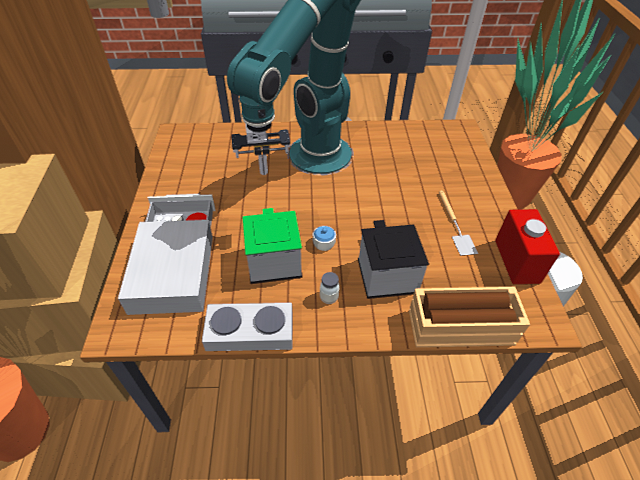

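The green lid at (272,232) is shut again and everything else is where it started. The gripper is clear of everything.

```bash
python3 -c "
from rig import robot
print(robot.sign_off())"
```

```text
the job is handed in; nothing more can be done
None
```

I pressed the green lever to its stop so the lid stood wide open, held it for about 2.6 s, then let it rise slowly until the lid shut softly. In the final picture nothing else had moved, and I handed the job in at about 25 s of the 45 s allowed.

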